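# Seat the caul in the gluing jig and snap its toggle clamp shut

### The arm

A 7-joint arm with a two-finger parallel gripper is mounted at the origin on the work surface. World frame = base frame: x ahead of the robot, y to its left, z up, the work surface at z = 0. Lengths are in m, angles in rad, forces in N, time in s.
With the tool pointing down it reaches from about 0.35 to 0.775 m from the base axis. Payload 3.1 kg.
Tool frame: the origin (TCP) lies at the very end of the fingers, on their centre line; the grasp point (between the pads) lies 19 mm behind it; x points along the fingers, y is the direction in which the jaws open and shut, and the axes are right-handed (so a half turn about x gives the same grasp; the last joint's range is limited). The gripper opens to 85 mm and grips with 20 to 120 N. Pads are 22 mm wide; open, the fingers measure 114 mm over their backs; the gripper's body (76 mm by 85 mm) begins 54 mm behind the grasp point. The pads swing forward as they close: fully open they stand 13 mm farther back than shut.
Start: joints at [-1.22, 0.311, 0.014, 1.512, -0.004, 1.319, -0.027], TCP at [0.211, 0.508, 0.231] pointing down, gripper open.
Joint ranges: [-2.7, 2.7], [-0.3, 1.91], [-1.27, 1.3], [0.12, 2.57], [-1.44, 4.58], [0.2, 2.03], [-3.05, 3.05]. Speed limits (rad/s): [2.79, 2.79, 3.14, 3.14, 3.14, 3.14, 3.14].

### API

Orientations are given as a 3x3 rotation matrix whose columns are the frame's x, y, z axes.
In Python, from plant import arm gives the robot as it stands.
- The arm moves only by the tool step_arm, never from a script. Its argument "commands" is a list of rows, each an object with "turn": the turn, a rotation vector about the tool's x, y, z in rad, a list of three; "slide": the shift along the tool's x, y, z in mm, a list of three; "hand": the closure, from 0 (fully open) to 1 (shut). In form: [{"turn": [ax, ay, az], "slide": [dx, dy, dz], "hand": hand}, ...]. A call has 1 to 20 rows; each row is the pose to reach, as a shift and turn from the pose commanded when the call began, along the tool's axes at that moment; what a row does not reach only later rows make up. A row lasts 1/10 s, in which the tool goes at most 50 mm and 8.59 degrees, less where a joint would pass 70% of its speed; a pose out of reach is approached as far as the arm can. A call with a gripper value outside its range is refused whole. The fingers move at their own pace and stop on an object; "squeeze" is the grip in N (left out, the last holds). Time passes only in rows, so rows that repeat a pose let the fingers close. It gives the time, the measured TCP pose, the force and the opening at its end, in the units of the state.
- arm.get_state(): the state, without advancing time (a new reading comes with each control period).
- arm.snapshot(name): name is "scene" or "side" or "wrist"; returns (picture, depth): 400x640x3 uint8, blue, green, red; 400x640 float32, m along the optical axis (not along the pixel's ray), 0 where there is no reading.
- arm.camera_info(name): a dict with "mtx" (3x3 intrinsics, pixels), "dist_coeffs" ([k1, k2, p1, p2, k3] as OpenCV has them; the pictures are not rectified), "R" (3x3) and "t" (3): a world point X has camera coordinates R X + t; the wrist camera has in their place "mount" (4x4, takes a point from camera to tool coordinates, whose origin is the TCP and whose axes are the tool frame's). Camera axes: x right, y down, z forward; pixel columns grow to the right and rows downward; lengths in m; the calibration is good to about 2 mm. A picture is of the moment at which its call begins: read the wrist's pose just before it. camera_info takes no time and is no camera call.
- arm.sign_off(): hands the job in, once; it reports no verdict.
The state is a dict: "time_s": time; "q": joint angles; "qd": joint speeds; "tau": joint torques, N m; "ee_pos": TCP position; "orientation": TCP orientation; "force": force on the tool from outside, world axes, zero at the start; "moment": the same for the moment, N m; "finger_gap": finger opening in m.
Only numpy, scipy, OpenCV 4.12 (cv2) and the standard library are available. Lean on these libraries where they do the work, as an engineer would, in place of code of your own. Each camera call takes 0.05 s, during which the arm holds its last target.

### The job

Push the oak caul along the channel of the gluing jig with your fingertips until it is fully home against the dark end stop, then push the toggle clamp's handle over, away from its leaned-back position, past its dead point until it snaps and stays locked. Only push: do not lift the caul, and leave the other things on the bench where they are.

Things in the scene. Friction and masses are not known exactly. Their poses are not given: they have to be found in the camera images.
- jig: Fixed plywood board 260 (x) by 340 (y) by 15 mm; origin at its underside's centre, 3 mm above the work surface, z up. A channel runs along y, centred at x = +70 mm, between a fence on the +x side (face x = +92, 14 mm high) and a rail on the -x side (face x = +48, 12 thick, 10 high). A dark end stop 28 mm high closes its +y end (face y = +130); the -y end is open.
- stop_face (a point): Point on the end stop's face towards the jig's -y, on the channel's centre line, 16 mm above the board's top; axes as the jig's.
- caul_center (a point): Centre of the oak caul to push: a loose block 40 (x) by 140 (y) by 32 mm high, about 125 g, lying flat in the jig's channel, lengthwise, its +y end 50 to 100 mm short of the end stop. The point is half-way up, 16 mm above the board, 70 mm from either end. It stands 18 mm above the fence. Home: centre 70 mm from stop_face.
- pivot (a point): Handle hinge of the steel toggle clamp, 50 mm above the board; axes as the jig's, the handle swings in the x-z plane. The clamp is bolted (foot 110 by 56 mm) on the jig's -x half, its place along y varies. A rubber-tipped plunger, 22 mm above the board, moves 24 mm to +x as the handle goes over, and presses the caul's side towards the fence.
- knob (a point): Centre of the black ball, 28 mm across, at the end of the toggle clamp's handle, 110 mm from pivot. The handle's shaft is round, 17 mm thick.
- handle (a joint): Handle angle, rad. 0 = open, leaning 35 degrees back from upright to the jig's -x. Grows as the ball is pushed over the top to +x; 1.57 = locked at its stop, leaning 55 degrees forward over the channel. Dead point about 1.1: below it a spring pushes the handle back open, above it the spring snaps it into lock. 5 to 10 N at the ball at first, fading to the dead point.
- spare_caul: Bystander: shorter oak caul 40 by 100 by 32 mm lying on the mat to the left of the jig; origin at the centre of its underside.
- dish: Bystander: red ceramic dish, 80 mm across, 22 mm high, standing on the jig's board at its -x, -y corner; origin at the centre of its underside.
- spreader: Bystander: flat green plastic glue spreader, 115 mm long, 5 mm thick, on the mat near the robot; origin on its underside.
- bar_clamp: Bystander: blue quick-release bar clamp, 420 mm long, 36 mm high, lying on the mat to the robot's right; origin on its underside, mid-bar.
- glue: Bystander: closed yellow glue bottle, 50 mm across, 100 mm high, standing on the mat to the right of the jig; origin at the centre of its underside.

How it is judged:
On the way, in this order (a step that is already met when the one before it is completed fails the run):
1. the caul is home against the end stop (within 4 mm) while the handle is still open (y of caul_center in the frame of stop_face above -0.074 m and value of joint handle below 0.8 rad), for 0.2 s.
2. the handle has gone past its dead point into lock (value of joint handle above 1.5 rad), for 0.2 s.
At the end, for the whole second after the job is handed in: The handle stands locked (joint above 1.5 rad) and at rest; the caul lies flat in the channel (within 5 mm of its centre line, not raised by 4 mm) with its end within 4 mm of the end stop (value of joint handle above 1.5 rad and velocity of joint handle between -0.05 and 0.05 rad/s and y of caul_center in the frame of stop_face above -0.074 m and x of caul_center in the frame of stop_face between -0.005 and 0.005 m and z of caul_center in the frame of stop_face below 0.004 m); the robot touches nothing.
It fails at once if the caul is lifted (12 mm) or tipped (z of caul_center in the frame of stop_face above 0.012 m or angle between caul_center's own z axis and vertical above 0.2 rad).
It fails at once if another thing on the bench is moved by more than 20 mm (distance of any of spare_caul, dish, spreader, bar_clamp, glue from where it was at the start of the episode above 0.02 m).
It also fails if it takes over 56 s, if anything falls off the work surface, if the arm or the gripper's body presses on something with over 40 N, if the wrist force passes 120 N, or if a joint passes its speed limit or range.

## Working session

There is one attempt and no reset: what is moved stays moved. The work goes in short steps, Python scripts to look and compute and a tool call to move; the robot and the scene stay as the last step left them, time stands still between calls to the robot, and variables do not carry over. Pictures are saved under pics/ and viewed, and the job is handed in when it is done.

Besides the shell and the picture viewer there is one more tool, called after ">>>" as a command line: name --argument value ..., lists and objects as JSON in quotes. step_arm: Moves the arm, as the interface text tells. Its arguments: {"type":"object","properties":{"commands":{"type":"array"},"squeeze":{"type":"number"}},"required":["commands"]}

```bash
ls; mkdir -p pics
python3 - <<'E'
from plant import arm
import cv2,numpy as np
s=arm.get_state()
for k in s: print(k,np.round(s[k],4).tolist())
for n in ["scene","side"]:
    p,d=arm.snapshot(n); cv2.imwrite(f"pics/{n}0.png",p); np.save(f"pics/{n}0.npy",d)
    c=arm.camera_info(n); print(n,{k:np.round(v,4).tolist() for k,v in c.items()})
c=arm.camera_info("wrist");print({k:np.round(v,4).tolist() for k,v in c.items()})
E
```

```text
pics
time_s 0.0
q [-1.2197, 0.3118, 0.014, 1.5131, -0.0044, 1.3192, -0.0272]
qd [0.0009, -0.0022, 0.0014, 0.0017, -0.0021, -0.0001, 0.0011]
tau [0.0002, -37.9911, 0.1461, -23.0594, 0.0123, 0.0136, 0.0]
ee_pos [0.2102, 0.5075, 0.2302]
orientation [[-0.0009, 0.3827, 0.9239], [-0.0022, 0.9239, -0.3827], [-1.0, -0.0024, 0.0]]
force [0.036, 0.5157, -0.6293]
moment [0.0061, 0.0092, -0.0218]
finger_gap 0.0854
scene {'mtx': [[499.4336, 0.0, 329.5155], [0.0, 499.4336, 199.4346], [0.0, 0.0, 1.0]], 'dist_coeffs': [-0.0021, 0.0, 0.0, 0.0, 0.0], 'R': [[-0.294, 0.9558, -0.0071], [0.7485, 0.2256, -0.6236], [-0.5945, -0.1886, -0.7817]], 't': [0.1981, -0.2617, 2.0007]}
side {'mtx': [[492.2659, 0.0, 316.5717], [0.0, 492.2659, 199.686], [0.0, 0.0, 1.0]], 'dist_coeffs': [-0.0008, 0.0, 0.0, 0.0, 0.0], 'R': [[0.8834, -0.4683, 0.0195], [-0.244, -0.495, -0.834], [0.4002, 0.7319, -0.5515]], 't': [-0.4654, 0.1601, 1.3667]}
{'mtx': [[285.2399, 0.0, 319.7971], [0.0, 285.2399, 205.3079], [0.0, 0.0, 1.0]], 'dist_coeffs': [-0.0268, 0.0, 0.0, 0.0, 0.0], 'mount': [[0.0003, -0.2791, 0.9603, -0.1425], [1.0, -0.001, -0.0006, -0.0009], [0.0012, 0.9603, 0.2791, -0.0707], [0.0, 0.0, 0.0, 1.0]]}
```

View pics/scene0.png

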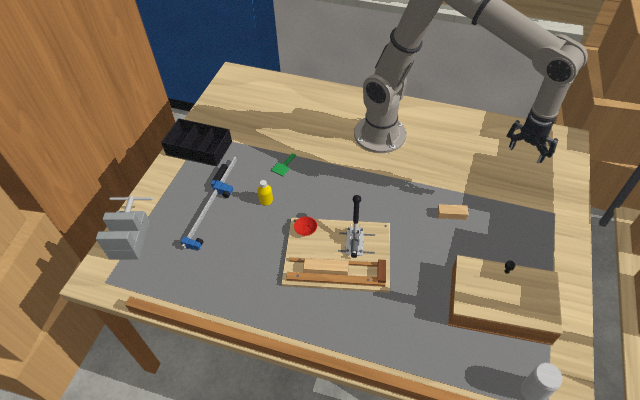

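View pics/side0.png

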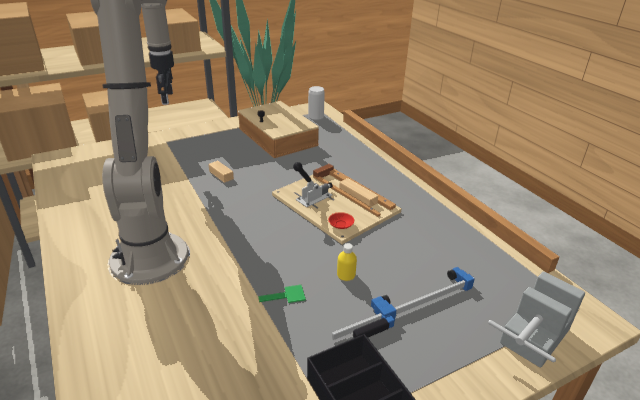

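The scene view shows the jig at about (338,255), with its +x axis away from the robot. The end stop is at (382,270), the caul at about (325,265), the knob at (357,199), the dish at (305,227) and the spare caul at (453,212). Next I'll zoom in and measure.

```bash
cat > h.py <<'E'
from plant import arm
import cv2,numpy as np
def cloud(n,d):
    c=arm.camera_info(n);K=np.array(c["mtx"]);D=np.array(c["dist_coeffs"])
    v,u=np.mgrid[0:400,0:640]
    xy=cv2.undistortPoints(np.stack([u,v],-1).reshape(-1,1,2).astype(float),K,D).reshape(400,640,2)
    P=np.dstack([xy*d[...,None],d])
    if n=="wrist":
        raise Exception
    R=np.array(c["R"]);t=np.array(c["t"])
    W=(P-t)@R
    W[d==0]=np.nan
    return W
def proj(n,X):
    c=arm.camera_info(n)
    r,_=cv2.Rodrigues(np.array(c["R"]))
    return cv2.projectPoints(np.array(X,float).reshape(-1,3),r,np.array(c["t"]),np.array(c["mtx"]),np.array(c["dist_coeffs"]))[0].reshape(-1,2)
E
python3 - <<'E'
from h import *
for n,(a,b,c,d_) in {"scene":(265,405,180,300),"side":(260,410,140,250)}.items():
    p=cv2.imread(f"pics/{n}0.png");d=np.load(f"pics/{n}0.npy")
    cv2.imwrite(f"pics/{n}0z.png",cv2.resize(p[c:d_,a:b],None,fx=5,fy=5,interpolation=cv2.INTER_CUBIC))
    W=cloud(n,d)
    Z=W[c:d_,a:b]
    m=(abs(Z[...,2]-0.018)<0.004)
    q=Z[m]; print(n,len(q),np.nanmedian(q[:,2]))
    r=cv2.minAreaRect(q[:,:2].astype(np.float32)*1000); print(r)
    m=Z[...,2]>0.10; print("high", Z[m].shape)
    for pt in Z[m][::6]: print(np.round(pt,3))
E
```

```text
scene 3551 0.017874866453685037
((524.802001953125, -62.50408935546875), (427.1693115234375, 433.28857421875), 12.800178527832031)
high (159, 3)
[ 0.441 -0.303  0.102]
[0.461 0.031 0.167]
[0.466 0.035 0.169]
[0.469 0.033 0.168]
[0.473 0.027 0.165]
[0.479 0.023 0.166]
[0.472 0.04  0.163]
[0.476 0.035 0.162]
[0.488 0.031 0.169]
[0.489 0.032 0.165]
[0.485 0.031 0.155]
[0.485 0.034 0.151]
[0.483 0.038 0.146]
[0.488 0.026 0.137]
[0.492 0.03  0.138]
[0.497 0.035 0.14 ]
[0.494 0.038 0.133]
[0.493 0.041 0.128]
[0.499 0.03  0.12 ]
[0.506 0.031 0.124]
[0.508 0.032 0.121]
[0.507 0.032 0.116]
[0.507 0.032 0.11 ]
[0.507 0.032 0.104]
[0.514 0.034 0.108]
[0.516 0.038 0.108]
[0.514 0.041 0.101]
side 2773 0.019056367205328162
((685.6597900390625, 94.78146362304688), (652.6622314453125, 512.191650390625), 73.8714599609375)
high (188, 3)
[0.47  0.032 0.172]
[0.471 0.02  0.174]
[0.469 0.023 0.17 ]
[0.458 0.021 0.17 ]
[0.477 0.018 0.167]
[0.464 0.013 0.169]
[0.459 0.023 0.162]
[0.477 0.019 0.159]
[0.468 0.015 0.16 ]
[0.459 0.017 0.158]
[0.478 0.015 0.154]
[0.47  0.019 0.151]
[0.497 0.031 0.137]
[0.488 0.021 0.141]
[0.487 0.02  0.139]
[0.49  0.024 0.132]
[0.489 0.023 0.13 ]
[0.493 0.03  0.122]
[0.493 0.038 0.113]
[0.511 0.032 0.112]
[0.504 0.024 0.114]
[0.503 0.022 0.112]
[0.504 0.025 0.106]
[ 0.453 -0.302  0.105]
[ 0.452 -0.304  0.103]
[ 0.446 -0.305  0.103]
[ 0.459 -0.313  0.104]
[ 0.448 -0.316  0.107]
[ 0.438 -0.312  0.104]
[ 0.452 -0.319  0.104]
[ 0.448 -0.317  0.101]
[ 0.444 -0.322  0.103]
```

View pics/scene0z.png

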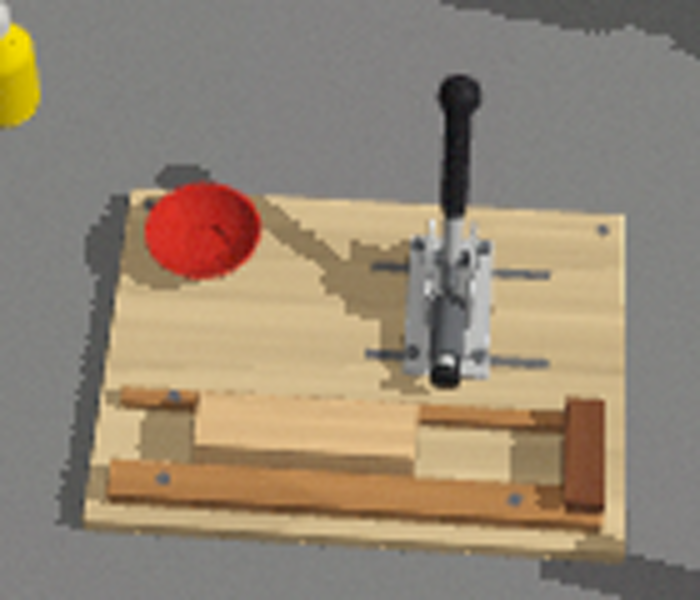

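View pics/side0z.png

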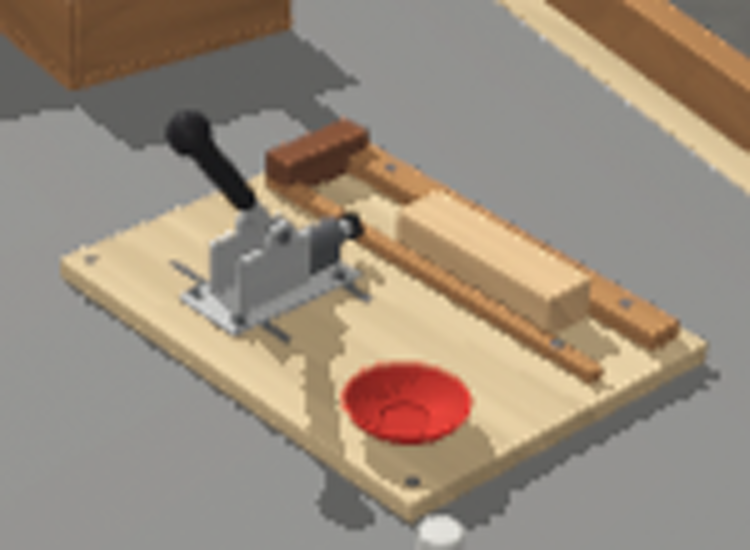

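Run:
```python
from h import *
for n in ["scene","side"]:
    d=np.load(f"pics/{n}0.npy")
    W=cloud(n,d)
    # top-down height map 1px=1mm... region x .35-.85, y -.35..0.25
    m=np.isfinite(W[...,2])&(W[...,0]>.40)&(W[...,0]<.80)&(W[...,1]>-.25)&(W[...,1]<.25)&(W[...,2]<.3)&(W[...,2]>-.02)
    q=W[m]; img=cv2.imread(f"pics/{n}0.png")[m]
    o=np.zeros((400,500,3),np.uint8)
    for (x,y,z),c in zip(q,img):
        u=int((.25-y)*1000);v=int((.8-x)*1000)
        col=tuple(int(k) for k in cv2.applyColorMap(np.uint8([[min(255,max(0,z*1000*2.5))]]),cv2.COLORMAP_JET)[0,0])
        cv2.circle(o,(u,v),2,col,-1)
    cv2.imwrite(f"pics/{n}0top.png",o)
```

```text
(no output)
```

View pics/scene0top.png

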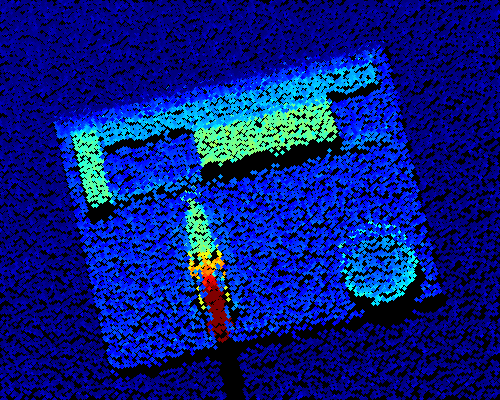

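View pics/side0top.png

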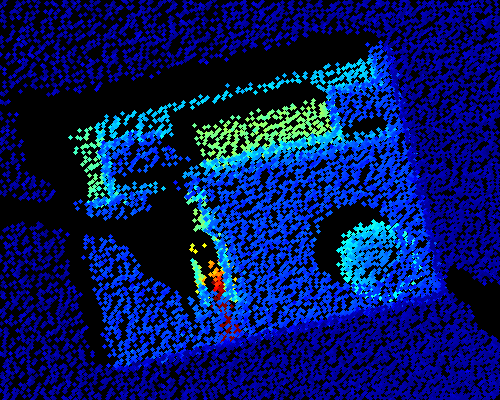

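Run:
```python
from h import *
from scipy.optimize import least_squares
off={"scene":(265,180),"side":(260,140)}
def px(n,l): return (np.array(l,float)+.5)/5-.5+np.array(off[n])
z=.018
jl=[("scene",[-130,-170,z],(131,190)),("scene",[-130,170,z],(625,213)),("scene",[130,170,z],(626,550)),("scene",[130,-170,z],(88,520)),
("side",[-130,-170,z],(408,508)),("side",[-130,170,z],(62,262)),("side",[130,-170,z],(705,345))]
def W(p,l):
    c,s=np.cos(p[2]),np.sin(p[2]); x,y=l[0]/1000,l[1]/1000
    return [p[0]+c*x-s*y,p[1]+s*x+c*y,l[2]]
def fit(jl,p0):
    f=lambda p:np.concatenate([(proj(n,W(p,l))-px(n,u)).ravel() for n,l,u in jl])
    r=least_squares(f,p0,loss="soft_l1"); print(np.round(r.x,4),np.round(f(r.x).reshape(-1,2),1).tolist()); return r.x
p=fit(jl,[.58,0,.25])
z=.05
for nm in (("scene",),("side",),("scene","side")):
    cl=[x for x in [("scene",[-20,-70,z],(197,392)),("scene",[-20,70,z],(420,402)),("scene",[20,70,z],(415,460)),("scene",[20,-70,z],(193,447)),
("side",[-20,70,z],(400,210)),("side",[20,70,z],(435,190)),("side",[20,-70,z],(588,270)),("side",[-20,-70,z],(553,298))] if x[0] in nm]
    q=fit(cl,[.65,0,.25])
    c,s=np.cos(p[2]),np.sin(p[2]); R=np.array([[c,s],[-s,c]])
    print("caul in jig",R@(q[:2]-p[:2]))
# knob: triangulate
A=[];
from scipy.optimize import least_squares
ks={"scene":px("scene",(460,95)),"side":px("side",(188,131))}
f=lambda X:np.concatenate([(proj(n,X)-k).ravel() for n,k in ks.items()])
r=least_squares(f,[.47,.03,.15]);print("knob",r.x,f(r.x)); k=R@(r.x[:2]-p[:2]);print(k)
print("knob local pred z",.018+.05+.11*np.cos(np.radians(35)))
print("pivot local x", k[0]+.11*np.sin(np.radians(35)))
for n,l in (("stop L",[48,130]),("stop R",[92,130]),("stopface",[70,130]),("home center",[70,60])):
    print(n,W(p,l+[0])[:2])
```

```text
[0.5918 0.0022 0.2311] [[-0.4, -0.5], [-0.3, -0.1], [0.1, 0.4], [-1.4, 0.2], [-0.1, -0.6], [-1.7, -0.5], [-0.1, -0.6]]
[ 0.6685 -0.0134  0.2341] [[0.2, 0.0], [-0.2, 0.3], [0.2, -0.3], [-0.2, -0.0]]
caul in jig [ 0.07103798 -0.03272783]
[ 0.671  -0.0133  0.2624] [[-1.2, -0.2], [0.2, -0.3], [1.2, 0.8], [-0.2, -0.3]]
caul in jig [ 0.0735419  -0.03318249]
[ 0.6693 -0.0136  0.2429] [[0.0, 0.4], [-0.4, 0.3], [0.2, -0.2], [-0.3, 0.4], [-1.4, -0.2], [0.2, -0.2], [0.6, 1.1], [-1.0, -0.0]]
caul in jig [ 0.07183201 -0.03304226]
knob [0.47159056 0.0286109  0.16026799] [-0.17895136  0.14862249 -0.19268194 -0.10739732]
[-0.11098582  0.05328947]
knob local pred z 0.15810672487178912
pivot local x -0.0478924158745439
stop L [np.float64(0.6087803442057307), np.float64(0.13969627894618694)]
stop R [np.float64(0.6516106984579837), np.float64(0.14977401453641326)]
stopface [np.float64(0.6301955213318572), np.float64(0.1447351467413001)]
home center [np.float64(0.6462282824981262), np.float64(0.07659594679453396)]
```

```bash
cat >> h.py <<'E'
JP=np.array([.5918,.0022]);JA=.2311
def L2W(x,y,z):
    c,s=np.cos(JA),np.sin(JA); x/=1000;y/=1000
    return np.array([JP[0]+c*x-s*y,JP[1]+s*x+c*y,z/1000])
def W2L(P):
    c,s=np.cos(JA),np.sin(JA); d=np.array(P)[:2]-JP
    return np.array([c*d[0]+s*d[1],-s*d[0]+c*d[1],P[2]])*1000
def rel(T,Rt=None):
    s=arm.get_state();R=np.array(s["orientation"]);
    print("t",s["time_s"],"pos",np.round(s["ee_pos"],4),"local",np.round(W2L(s["ee_pos"]),1),"slide",np.round(R.T@(np.array(T)-s["ee_pos"])*1000,1))
    if Rt is not None: print("turn",np.round(cv2.Rodrigues(R.T@Rt)[0].ravel(),4))
    print("F",np.round(s["force"],1),"gap",s["finger_gap"])
c,s=np.cos(JA),np.sin(JA)
# x down, z = -jig y, y = z cross x
RD=np.array([[0,c,s],[0,s,-c],[-1,0,0.]])
E
python3 - <<'E'
from h import *
print(np.linalg.det(RD)); rel(L2W(70,-132,150),RD); print(L2W(70,-132,150))
E
```

```text
1.0
t 0.1 pos [0.2103 0.5075 0.2303] local [-255.7  579.3  230.3] slide [  81.2 -386.9  679.8]
turn [0.947  0.0011 0.0019]
F [-0.4  0.3  0.7] gap 0.08542943697683723
[ 0.69017344 -0.11025739  0.15      ]
```

>>> step_arm --commands '[{"turn": [0.05,0,0],"slide": [0,-10,17],"hand": 1},{"turn": [0.1,0,0],"slide": [0,-28,50],"hand": 1},{"turn": [0.15,0,0],"slide": [0,-50,88],"hand": 1},{"turn": [0.2,0,0],"slide": [0,-72,126],"hand": 1},{"turn": [0.25,0,0],"slide": [0,-94,165],"hand": 1},{"turn": [0.3,0,0],"slide": [0,-116,204],"hand": 1},{"turn": [0.36,0,0],"slide": [0,-138,242],"hand": 1},{"turn": [0.42,0,0],"slide": [0,-160,281],"hand": 1},{"turn": [0.48,0,0],"slide": [0,-182,320],"hand": 1},{"turn": [0.54,0,0],"slide": [0,-204,358],"hand": 1},{"turn": [0.6,0,0],"slide": [0,-226,397],"hand": 1},{"turn": [0.66,0,0],"slide": [0,-248,436],"hand": 1},{"turn": [0.72,0,0],"slide": [0,-270,474],"hand": 1},{"turn": [0.78,0,0],"slide": [0,-292,513],"hand": 1},{"turn": [0.83,0,0],"slide": [10,-314,552],"hand": 1},{"turn": [0.87,0,0],"slide": [25,-336,590],"hand": 1},{"turn": [0.9,0,0],"slide": [40,-356,625],"hand": 1},{"turn": [0.93,0,0],"slide": [55,-372,653],"hand": 1},{"turn": [0.947,0.001,0.002],"slide": [70,-382,672],"hand": 1},{"turn": [0.947,0.001,0.002],"slide": [81,-387,680],"hand": 1}]'

```text
time_s: 2.1
ee_pos: [0.6895, -0.1146, 0.1485]
orientation: [[-0.002, 0.975, 0.223], [-0.001, 0.223, -0.975], [-1.0, -0.002, 0.0]]
force: [-0.4, -0.4, 0.6]
finger_gap: 0.0002
```

Run:
```python
from h import *
p,d=arm.snapshot("wrist"); cv2.imwrite("pics/w1.png",p); np.save("pics/w1.npy",d)
rel(L2W(70,-128,34),RD)
```

```text
t 2.15 pos [ 0.6888 -0.1144  0.1465] local [  67.7 -135.7  146.5] slide [112.5   2.7  -7.7]
turn [-0.0062 -0.0007  0.0044]
F [ 0.8 -1.  -2.1] gap -0.00018044118443156365
```

View pics/w1.png

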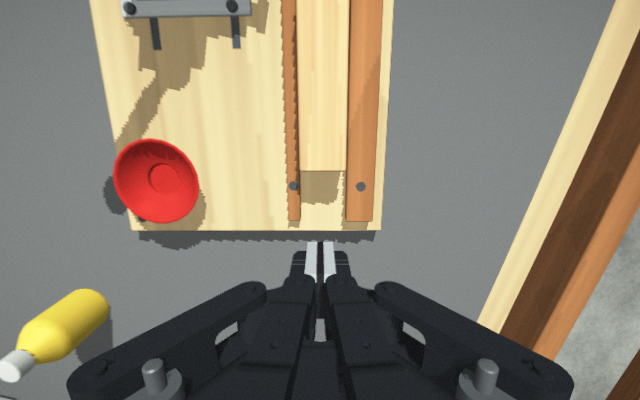

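The fingers at (320,243) line up with the channel, whose near end is at (322,225), and the caul's near end is at (324,170). The dish at (157,180) and the glue bottle are clear. I'll descend now.

>>> step_arm --commands '[{"turn": [-0.006,0,0.004],"slide": [25,1,-1],"hand": 1},{"turn": [-0.006,0,0.004],"slide": [55,2,-3],"hand": 1},{"turn": [-0.006,0,0.004],"slide": [85,2.5,-3],"hand": 1},{"turn": [-0.006,0,0.004],"slide": [105,2.5,-3],"hand": 1},{"turn": [-0.006,0,0.004],"slide": [112,2.5,-3],"hand": 1},{"turn": [-0.006,0,0.004],"slide": [112,2.5,-3],"hand": 1}]'

```text
time_s: 2.75
ee_pos: [0.6914, -0.1048, 0.0378]
orientation: [[0.003, 0.972, 0.235], [0.004, 0.235, -0.972], [-1.0, 0.004, -0.003]]
force: [0.3, -0.9, 0.5]
finger_gap: 0.0
```

Run:
```python
from h import *
p,d=arm.snapshot("wrist"); cv2.imwrite("pics/w2.png",p)
rel(L2W(70,-20,34),RD)
```

```text
t 2.8 pos [ 0.6926 -0.1054  0.0393] local [  73.5 -127.8   39.3] slide [   5.5   -2.8 -107.8]
turn [ 0.0065 -0.0018 -0.006 ]
F [ 0.4  0.9 -0.4] gap 7.958703899262317e-05
```

View pics/w2.png

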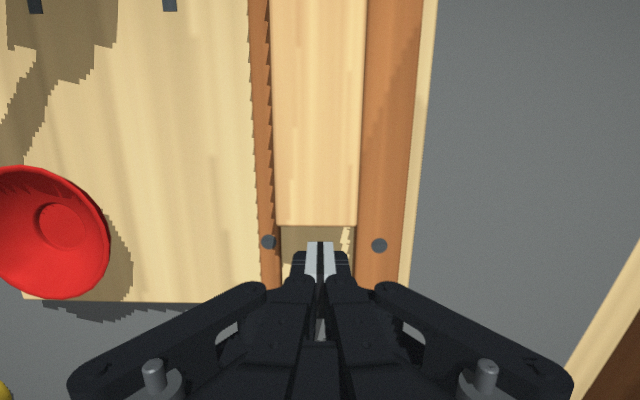

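The fingers at (320,245) stand inside the channel, just behind the caul's end, which runs from (280,225) to (355,225). Now the push.

>>> step_arm --commands '[{"turn": [0.003,0,-0.003],"slide": [2,-1,-5],"hand": 1},{"turn": [0.003,0,-0.003],"slide": [4,-1,-10],"hand": 1},{"turn": [0.003,0,-0.003],"slide": [4,-1,-15],"hand": 1},{"turn": [0.003,0,-0.003],"slide": [4,-1,-20],"hand": 1},{"turn": [0.003,0,-0.003],"slide": [4,-1,-26],"hand": 1},{"turn": [0.003,0,-0.003],"slide": [4,-1,-32],"hand": 1},{"turn": [0.003,0,-0.003],"slide": [4,-1,-38],"hand": 1},{"turn": [0.003,0,-0.003],"slide": [4,-1,-44],"hand": 1},{"turn": [0.003,0,-0.003],"slide": [4,-1,-50],"hand": 1},{"turn": [0.003,0,-0.003],"slide": [4,-1,-56],"hand": 1},{"turn": [0.003,0,-0.003],"slide": [4,-1,-62],"hand": 1},{"turn": [0.003,0,-0.003],"slide": [4,-1,-68],"hand": 1},{"turn": [0.003,0,-0.003],"slide": [4,-1,-74],"hand": 1},{"turn": [0.003,0,-0.003],"slide": [4,-1,-80],"hand": 1},{"turn": [0.003,0,-0.003],"slide": [4,-1,-85],"hand": 1},{"turn": [0.003,0,-0.003],"slide": [4,-1,-90],"hand": 1},{"turn": [0.003,0,-0.003],"slide": [4,-1,-90],"hand": 1}]'

```text
time_s: 4.5
ee_pos: [0.6702, -0.017, 0.0343]
orientation: [[0.001, 0.972, 0.233], [0.003, 0.233, -0.972], [-1.0, 0.002, -0.003]]
force: [0.3, -0.1, 0.0]
finger_gap: 0.0
```

Run:
```python
from h import *
p,d=arm.snapshot("wrist"); cv2.imwrite("pics/w3.png",p)
rel(L2W(70,-20,34),RD)
```

```text
t 4.55 pos [ 0.6702 -0.0176  0.0343] local [ 71.8 -37.3  34.3] slide [  0.4  -1.7 -17.3]
turn [ 0.0039 -0.0026 -0.0021]
F [-0.2  0.5  0.4] gap -0.0003026520458897297
```

View pics/w3.png

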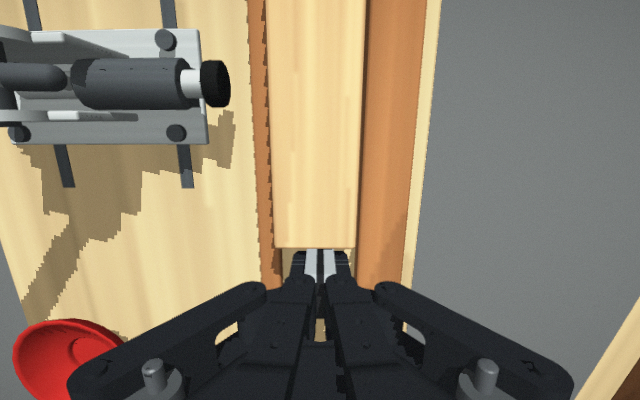

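The caul's end is now at the fingertips, at (315,247), and it moves with them. I'll continue slowly and watch the force.

>>> step_arm --commands '[{"turn": [0.002,0,0],"slide": [0,-1,-4],"hand": 1},{"turn": [0.002,0,0],"slide": [0,-1,-8],"hand": 1},{"turn": [0.002,0,0],"slide": [0,-1,-12],"hand": 1},{"turn": [0.002,0,0],"slide": [0,-1,-15],"hand": 1},{"turn": [0.002,0,0],"slide": [0,-1,-17],"hand": 1},{"turn": [0.002,0,0],"slide": [0,-1,-18],"hand": 1},{"turn": [0.002,0,0],"slide": [0,-1,-18],"hand": 1}]'

```text
time_s: 5.25
ee_pos: [0.6656, -0.004, 0.0348]
orientation: [[0.003, 0.974, 0.228], [-0.001, 0.228, -0.974], [-1.0, 0.003, 0.002]]
force: [1.8, -4.6, -0.1]
finger_gap: 0.0001
```

Run:
```python
from h import *
rel(L2W(70,-20,34),RD)
```

```text
t 5.25 pos [ 0.6656 -0.004   0.0348] local [ 70.4 -23.   34.8] slide [ 0.8 -0.5 -3. ]
turn [-0.0008  0.0017 -0.0027]
F [ 1.8 -4.6 -0.1] gap 0.00012005124706203924
```

>>> step_arm --commands '[{"turn": [0,0,0],"slide": [0,0,-1],"hand": 1},{"turn": [0,0,0],"slide": [0,0,-2],"hand": 1},{"turn": [0,0,0],"slide": [0,0,-3],"hand": 1},{"turn": [0,0,0],"slide": [0,0,-3],"hand": 1},{"turn": [0,0,0],"slide": [0,0,-3],"hand": 1}]'

```text
time_s: 5.75
ee_pos: [0.6656, -0.004, 0.0352]
orientation: [[0.005, 0.974, 0.227], [-0.005, 0.227, -0.974], [-1.0, 0.004, 0.006]]
force: [1.5, -8.3, -0.5]
finger_gap: 0.0003
```

Run:
```python
from h import *
for n in ("scene","side"):
    p,d=arm.snapshot(n); a,b,c,e={"scene":(265,405,180,300),"side":(260,410,140,250)}[n]
    cv2.imwrite(f"pics/{n}1z.png",cv2.resize(p[c:e,a:b],None,fx=5,fy=5,interpolation=cv2.INTER_CUBIC)); np.save(f"pics/{n}1.npy",d)
rel(L2W(70,-20,34),RD)
```

```text
t 5.85 pos [ 0.6656 -0.004   0.0352] local [ 70.4 -23.   35.2] slide [ 1.2 -0.4 -3. ]
turn [-0.0025  0.0055 -0.0036]
F [ 1.6 -8.3 -0.4] gap 1.3146261701529819e-05
```

View pics/scene1z.png

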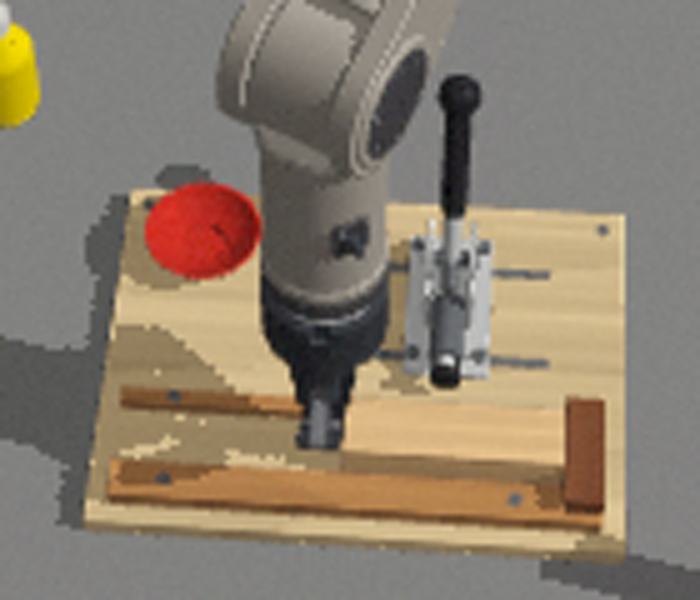

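View pics/side1z.png

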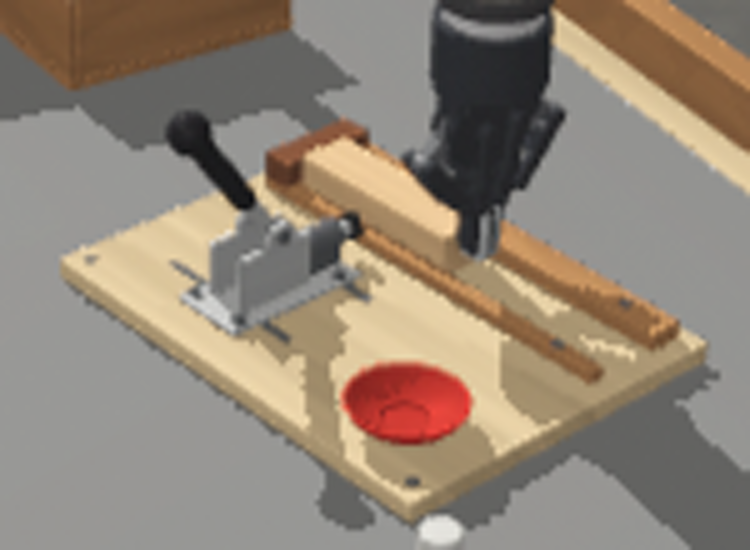

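The caul touches the stop at (565,430). It didn't advance while the force rose from 4.6 to 8.3 N, so it is home, and the handle is unmoved. Next I back off, lift, and go round behind the ball with the hand turned a quarter.

>>> step_arm --commands '[{"turn": [0,0,0],"slide": [0,0,8],"hand": 1},{"turn": [0,0,0],"slide": [-5,0,20],"hand": 1},{"turn": [0,0,0],"slide": [-35,0,25],"hand": 1},{"turn": [0,0,0],"slide": [-75,0,25],"hand": 1},{"turn": [-0.05,0,0],"slide": [-115,0,25],"hand": 1},{"turn": [-0.15,0,0],"slide": [-155,-10,20],"hand": 1},{"turn": [-0.27,0,0],"slide": [-185,-30,12],"hand": 1},{"turn": [-0.39,0,0],"slide": [-200,-55,2],"hand": 1},{"turn": [-0.51,0,0],"slide": [-205,-80,-8],"hand": 1},{"turn": [-0.63,0,0],"slide": [-205,-105,-18],"hand": 1},{"turn": [-0.75,0,0],"slide": [-205,-130,-28],"hand": 1},{"turn": [-0.87,0,0],"slide": [-205,-155,-38],"hand": 1},{"turn": [-0.99,0,0],"slide": [-205,-178,-48],"hand": 1},{"turn": [-1.11,0,0],"slide": [-205,-198,-58],"hand": 1},{"turn": [-1.23,0,0],"slide": [-205,-213,-66],"hand": 1},{"turn": [-1.35,0,0],"slide": [-205,-222,-72],"hand": 1},{"turn": [-1.46,0,0],"slide": [-205,-225,-76],"hand": 1},{"turn": [-1.54,0,0],"slide": [-205,-225,-76],"hand": 1},{"turn": [-1.57,0,0],"slide": [-205,-225,-76],"hand": 1},{"turn": [-1.57,0,0],"slide": [-205,-225,-76],"hand": 1}]'

```text
time_s: 7.85
ee_pos: [0.4277, 0.0235, 0.2395]
orientation: [[0.002, -0.229, 0.974], [0.003, 0.974, 0.229], [-1.0, 0.002, 0.003]]
force: [0.4, -0.7, 0.2]
finger_gap: 0.0002
```

```bash
cat >> h.py <<'E'
# x down, z=jig x, y = z cross x
RC=np.array([[0,-s,c],[0,c,s],[-1,0,0.]])
RC[:,1]=np.cross(RC[:,2],RC[:,0])
E
python3 - <<'E'
from h import *
for n in ("scene","wrist"):
    p,d=arm.snapshot(n); cv2.imwrite(f"pics/{n}4.png",p)
    if n=="scene": cv2.imwrite("pics/scene4z.png",cv2.resize(p[130:300,265:425],None,fx=3.5,fy=3.5,interpolation=cv2.INTER_CUBIC))
rel(L2W(-155,53,140),RC); print(np.linalg.det(RC),np.round(arm.get_state()["q"],2))
E
```

```text
t 7.95 pos [0.4278 0.0233 0.2393] local [-154.8   58.1  239.3] slide [99.3 -5.4 -0.4]
turn [-0.0011  0.0023 -0.0021]
F [-0.5 -0.  -0. ] gap 1.9224520414500218e-05
1.0 [-0.37  0.05  0.3   1.81 -0.02  1.28  1.73]
```

View pics/scene4z.png

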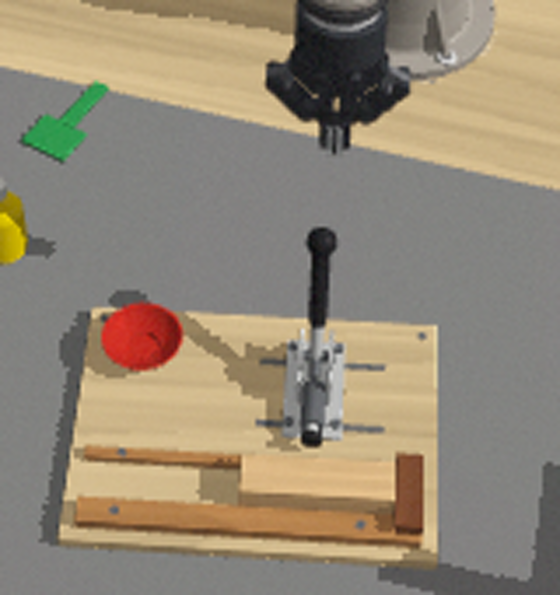

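View pics/wrist4.png

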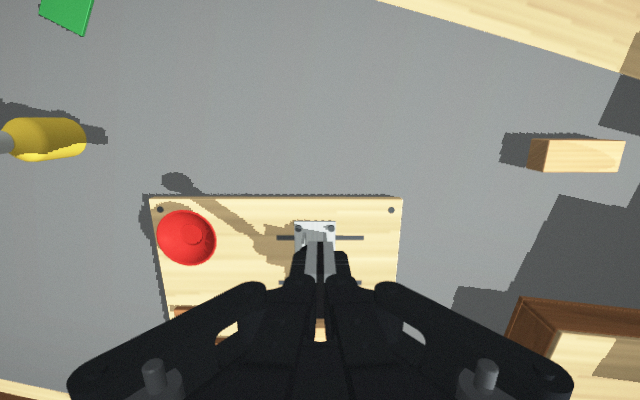

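The wrist view is blocked by the fingers, but the scene view shows the hand standing behind the ball at (320,240) and the caul still against the stop at (395,490). I'll lower to ball height and then push.

>>> step_arm --commands '[{"turn": [0,0,0],"slide": [25,-2,0],"hand": 1},{"turn": [0,0,0],"slide": [55,-5,0],"hand": 1},{"turn": [0,0,0],"slide": [80,-5,0],"hand": 1},{"turn": [0,0,0],"slide": [95,-5,0],"hand": 1},{"turn": [0,0,0],"slide": [99,-5,0],"hand": 1},{"turn": [0,0,0],"slide": [99,-5,0],"hand": 1},{"turn": [0,0,0],"slide": [99,-5,6],"hand": 1},{"turn": [0,0,0],"slide": [99,-5,12],"hand": 1},{"turn": [0,0,0],"slide": [99,-5,18],"hand": 1},{"turn": [0,0,0],"slide": [99,-5,24],"hand": 1},{"turn": [0,0,0],"slide": [99,-5,30],"hand": 1},{"turn": [0,0,0],"slide": [99,-5,36],"hand": 1},{"turn": [0,0,0],"slide": [99,-5,42],"hand": 1}]' --squeeze 60

```text
time_s: 9.25
ee_pos: [0.4663, 0.0268, 0.1399]
orientation: [[-0.007, -0.228, 0.974], [0.0, 0.974, 0.228], [-1.0, 0.002, -0.007]]
force: [-8.2, -2.5, 5.6]
finger_gap: 0.0003
```

Run:
```python
from h import *
o=[]
for n in ("scene","side"):
    p,d=arm.snapshot(n); a,b,c,e={"scene":(295,405,150,300),"side":(260,370,70,220)}[n]
    o.append(cv2.resize(p[c:e,a:b],None,fx=3.6,fy=3.6,interpolation=cv2.INTER_CUBIC))
cv2.imwrite("pics/b5.png",np.hstack(o))
rel(L2W(-10,53,140),RC)
```

```text
t 9.35 pos [0.4678 0.0271 0.14  ] local [-115.    52.7  140. ] slide [ -0.5   0.4 105. ]
turn [-0.0006 -0.0043 -0.0016]
F [-6.5 -2.1  3.9] gap -5.601365579969582e-05
```

View pics/b5.png

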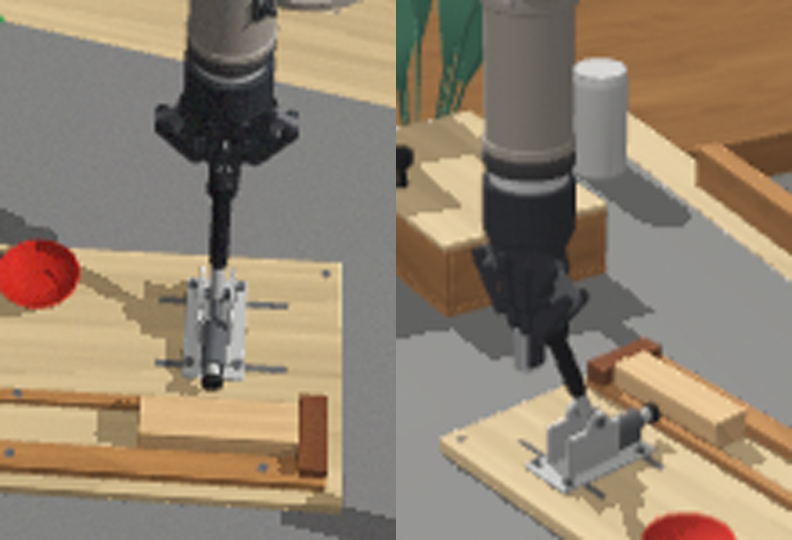

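The fingers are on the ball, centred in y, with about 8 N of resistance, and the handle has begun to turn. I'll continue the push.

>>> step_arm --commands '[{"turn": [0,0,0],"slide": [0,0,8],"hand": 1},{"turn": [0,0,0],"slide": [0,0,16],"hand": 1},{"turn": [0,0,0],"slide": [0,0,24],"hand": 1},{"turn": [0,0,0],"slide": [0,0,32],"hand": 1},{"turn": [0,0,0],"slide": [0,0,40],"hand": 1},{"turn": [0,0,0],"slide": [0,0,48],"hand": 1},{"turn": [0,0,0],"slide": [0,0,56],"hand": 1},{"turn": [0,0,0],"slide": [0,0,64],"hand": 1}]'

```text
time_s: 10.15
ee_pos: [0.532, 0.0425, 0.1398]
orientation: [[-0.0, -0.229, 0.973], [0.001, 0.973, 0.229], [-1.0, 0.001, -0.0]]
force: [-3.6, -2.7, -0.7]
finger_gap: -0.0
```

Run:
```python
from h import *
o=[]
for n in ("scene","side"):
    p,d=arm.snapshot(n); a,b,c,e={"scene":(295,405,150,300),"side":(260,370,70,220)}[n]
    o.append(cv2.resize(p[c:e,a:b],None,fx=3.6,fy=3.6,interpolation=cv2.INTER_CUBIC))
cv2.imwrite("pics/b6.png",np.hstack(o))
rel(L2W(-10,53,140),RC)
```

```text
t 10.25 pos [0.5328 0.0431 0.1398] local [-48.   53.3 139.8] slide [-0.2 -0.3 38. ]
turn [ 0.0006  0.0016 -0.0013]
F [-2.5 -2.1  0.2] gap -5.212700659756451e-05
```

View pics/b6.png

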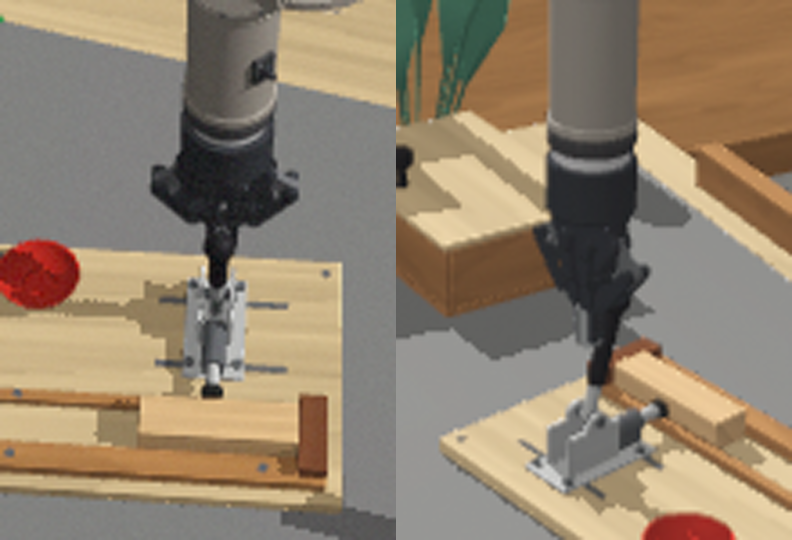

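>>> step_arm --commands '[{"turn": [0,0,0],"slide": [0,0,8],"hand": 1},{"turn": [0,0,0],"slide": [0,0,16],"hand": 1},{"turn": [0,0,0],"slide": [0,0,24],"hand": 1},{"turn": [0,0,0],"slide": [0,0,32],"hand": 1},{"turn": [0,0,0],"slide": [0,0,40],"hand": 1},{"turn": [0,0,0],"slide": [0,0,42],"hand": 1},{"turn": [0,0,0],"slide": [0,0,42],"hand": 1},{"turn": [0,0,0],"slide": [0,0,42],"hand": 1}]'

```text
time_s: 11.05
ee_pos: [0.573, 0.0525, 0.1404]
orientation: [[0.002, -0.229, 0.973], [0.002, 0.973, 0.229], [-1.0, 0.002, 0.002]]
force: [-0.4, -1.0, 0.5]
finger_gap: -0.0
```

Run:
```python
from h import *
o=[]
for n in ("scene","side"):
    p,d=arm.snapshot(n); a,b,c,e={"scene":(295,405,150,300),"side":(260,370,70,220)}[n]
    o.append(cv2.resize(p[c:e,a:b],None,fx=3.6,fy=3.6,interpolation=cv2.INTER_CUBIC))
cv2.imwrite("pics/b7.png",np.hstack(o))
rel(L2W(-10,53,140),RC)
```

```text
t 11.15 pos [0.5728 0.0524 0.1405] local [ -7.   53.2 140.5] slide [ 0.5 -0.2 -3. ]
turn [-0.0001  0.0021 -0.0018]
F [ 0.6 -0.3 -0.4] gap -0.00010344846183435971
```

View pics/b7.png

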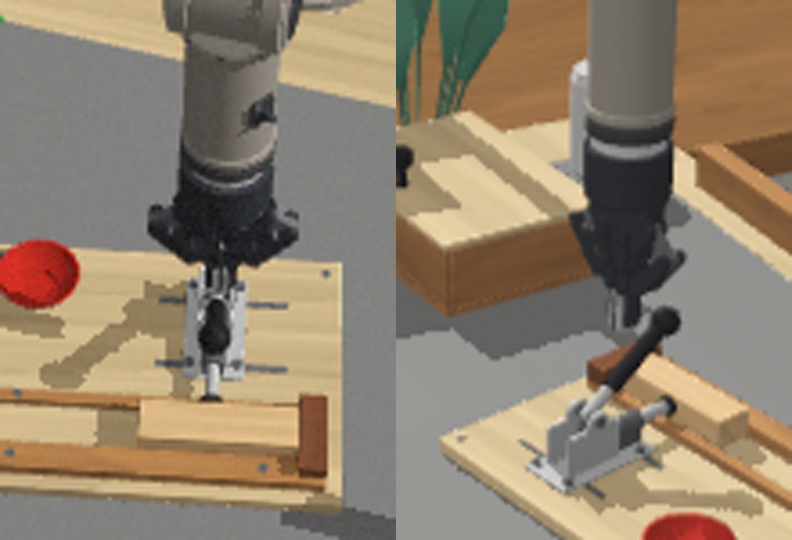

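The handle has snapped over and leans forward, with the ball at (665,320) in the right half. The plunger touches the caul and there is no force on the tool. I'll withdraw and measure.

>>> step_arm --commands '[{"turn": [0,0,0],"slide": [0,0,-10],"hand": 1},{"turn": [0,0,0],"slide": [-10,0,-30],"hand": 1},{"turn": [0,0,0],"slide": [-40,0,-60],"hand": 1},{"turn": [0,0,0],"slide": [-70,0,-95],"hand": 1},{"turn": [0,0,0],"slide": [-100,0,-125],"hand": 1},{"turn": [0,0,0],"slide": [-120,0,-145],"hand": 1},{"turn": [0,0,0],"slide": [-120,0,-150],"hand": 1},{"turn": [0,0,0],"slide": [-120,0,-150],"hand": 1}]'

```text
time_s: 11.95
ee_pos: [0.426, 0.0177, 0.2602]
orientation: [[0.003, -0.229, 0.973], [0.003, 0.973, 0.229], [-1.0, 0.003, 0.004]]
force: [-0.2, 0.1, -0.3]
finger_gap: 0.0
```

Run:
```python
from h import *
rel(L2W(-10,53,140),RC)
for n in ("scene","side"):
    p,d=arm.snapshot(n); a,b,c,e={"scene":(265,405,180,300),"side":(260,410,140,250)}[n]
    cv2.imwrite(f"pics/{n}8.png",p)
    cv2.imwrite(f"pics/{n}8z.png",cv2.resize(p[c:e,a:b],None,fx=5,fy=5,interpolation=cv2.INTER_CUBIC))
    W=cloud(n,d).reshape(-1,3); W=W[np.isfinite(W[:,2])]
    Lc=np.array([W2L(w) for w in W[(abs(W[:,2]-.05)<.006)&(W[:,0]>.5)&(W[:,0]<.8)&(abs(W[:,1])<.25)]])
    m=(Lc[:,0]>45)&(Lc[:,0]<98)&(Lc[:,1]<126); print(n,"caul top pts",m.sum(),Lc[m].min(0),Lc[m].max(0),np.median(Lc[m],0))
```

```text
t 11.95 pos [0.426  0.0177 0.2602] local [-157.8   53.1  260.2] slide [120.8  -0.4 147.4]
turn [-0.0001  0.0036 -0.0025]
F [-0.2  0.1 -0.3] gap 3.178183278718134e-05
scene caul top pts 488 [ 46.36105554 -10.19679686  44.0423099 ] [ 95.68798523 124.72527895  55.8943059 ] [74.45584858 58.46714616 49.52333644]
side caul top pts 277 [ 46.88114983 -16.6988097   44.0735052 ] [ 94.68085236 115.24171584  55.85327233] [69.66811555 43.87940365 51.09674065]
```

View pics/scene8z.png

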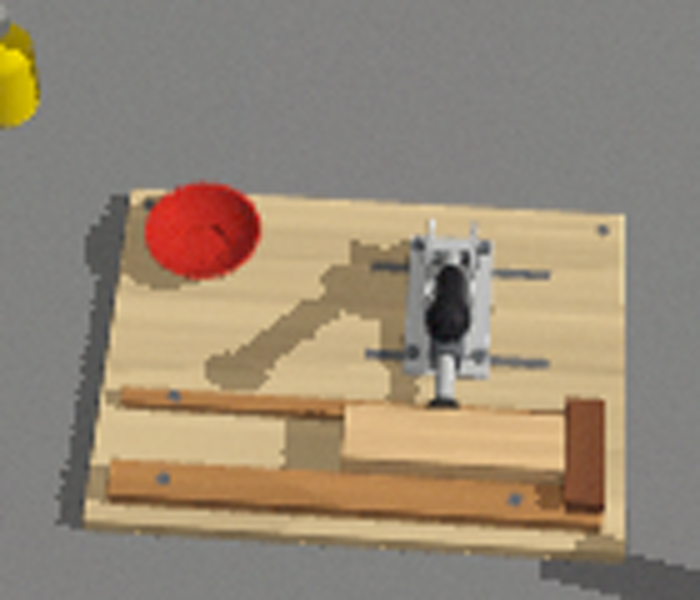

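View pics/side8z.png

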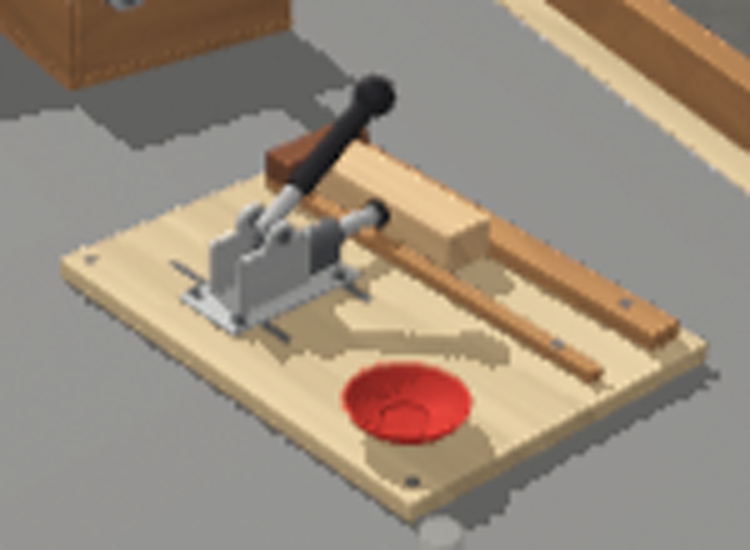

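Run:
```python
from h import *
from scipy.optimize import least_squares
off={"scene":(265,180),"side":(260,140)}
px=lambda n,l:(np.array(l,float)+.5)/5-.5+np.array(off[n])
ks={"scene":px("scene",(448,320)),"side":px("side",(375,95))}
f=lambda X:np.concatenate([(proj(n,X)-k).ravel() for n,k in ks.items()])
r=least_squares(f,[.6,.05,.13]);k=W2L(r.x);print("knob local",k,f(r.x)); a=np.degrees(np.arctan2(k[0]+48,k[2]-68));print("lean",a,"joint",np.radians(a+35))
for y in (58,60): print(y,[((proj("scene",L2W(x,y+e,50))-off["scene"]+.5)*5-.5).round(0).tolist() for x,e in ((50,-70),(50,70),(90,70),(90,-70))])
```

```text
knob local [ 42.66645023  51.70043531 132.81282987] [-0.31106221  0.2279956  -0.36797269 -0.18063668]
lean 54.440953755579386 joint 1.561039129158848
58 [[[341.0, 398.0]], [[563.0, 410.0]], [[563.0, 465.0]], [[337.0, 453.0]]]
60 [[[344.0, 398.0]], [[566.0, 410.0]], [[566.0, 466.0]], [[340.0, 453.0]]]
```

The ball's measured position gives a joint angle of about 1.56 rad. The caul's corners, (344,400) and (341,460), match the predicted home position. The dish and glue bottle are where they were, so I'm handing in.

Run:
```python
from h import *
a=cv2.imread("pics/scene0.png");b=cv2.imread("pics/scene8.png")
df=cv2.absdiff(a,b).max(2)
for n,(x0,x1,y0,y1) in dict(spare=(430,475,200,222),spreader=(268,300,150,178),bar=(178,240,155,252),glue=(254,276,178,208),dish=(292,320,215,238)).items(): print(n,(df[y0:y1,x0:x1]>60).mean().round(3))
print(arm.sign_off())
```

```text
spare 0.0
spreader 0.051
bar 0.009
glue 0.065
dish 0.005
the job is handed in; nothing more can be done
None
```

I pushed the caul along the channel until it was home against the end stop. Then I pushed the toggle clamp's handle from behind its ball, past the dead point, until it snapped into lock. I backed the hand clear and handed in at about 12 s.

- **Caul:** at the stop it would not go further while the push force rose from 4.6 to 8.3 N. In the final scene picture its corners lie within about 1–2 mm of the predicted home position, flat in the channel.
- **Handle:** the ball's position, found from both cameras, puts the joint at about 1.56 rad. The plunger reaches the caul's side, and the wrist force is about zero.
- **Other things on the bench:** comparing the first and last scene pictures shows no change at the spare caul, and almost none at the dish and bar clamp. About 5% of pixels changed around the spreader and 6.5% around the glue bottle. I put that down to the arm's shadow, since nothing touched them, but I didn't measure either one's position.
- **A check that disagreed:** the side camera's depth points on the caul's top centred at y of about 44 mm, against about 58 mm from the scene camera. The side view is partly blocked by the handle, so I relied on the scene view.

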